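# Wedge the rocking tool chest steady

## Robot

A 7-joint arm with a two-finger parallel gripper is mounted at the origin on the work surface. World frame = base frame: x ahead of the robot, y to its left, z up, the work surface at z = 0. Lengths are in mm, angles in rad, forces in N, time in s.
With the tool pointing down it reaches from about 400 to 850 mm from the base axis. Payload 4.5 kg.
Tool frame: the origin (TCP) lies at the very end of the fingers, on their centre line; the grasp point (between the pads) lies 19 mm behind it; z points along the fingers, x is the direction in which the jaws open and shut, and the axes are right-handed (so a half turn about z gives the same grasp; the last joint's range is limited). The gripper opens to 88 mm and grips with 3 to 60 N. Pads are 18 mm wide; open, the fingers measure 123 mm over their backs; the gripper's body (75 mm by 187 mm) begins 45 mm behind the grasp point.
Start: joints at [1.361, 0.689, -0.195, 1.565, 0.157, 0.902, -0.215], TCP at [150.898, -606.534, 238.743] pointing down, gripper open.
Joint ranges: [-3.01, 3.01], [-0.46, 2.08], [-1.47, 1.51], [0.13, 2.56], [-1, 4.14], [0.04, 2.09], [-2.66, 2.66]. Speed limits (rad/s): [2.57, 2.57, 3.14, 3.14, 3.14, 3.14, 3.14].

## Interface

Orientations are given as [roll, pitch, yaw] about the fixed x, y, z axes, in that order (R = Rz(yaw) Ry(pitch) Rx(roll)).
In Python, from station import robot, eyes gives the robot as it stands. The module is installed in compiled form; this text tells all that it offers.
- The arm moves only by the tool jog_arm, never from a script. Its argument "commands" is a list of rows, each an object of numbers: "ax", "ay", "az": the turn, a rotation vector about the world's x, y, z in rad; "dx", "dy", "dz": the shift along the world's x, y, z in mm; "gripper": the finger opening in mm, from 0 to 88.1. A call has 1 to 5 rows; each row is the pose to reach, as a shift and turn from the pose measured when the call began; what a row does not reach only later rows make up. A row lasts 1/12 s, in which the tool goes at most 41.7 mm and 7.16 degrees, less where a joint would pass 70% of its speed; a pose out of reach is approached as far as the arm can. A call with a gripper value outside its range is refused whole. The fingers move at their own pace and stop on an object; "squeeze" is the grip in N (left out, the last holds). Time passes only in rows, so rows that repeat a pose let the fingers close. It gives the time, the measured TCP pose, the force and the opening at its end, in the units of the state.
- robot.get_obs(): the state, without advancing time (a new reading comes with each control period).
- eyes.get_image(name): name is "scene" or "side" or "wrist"; returns the picture (480x640x3 uint8, red, green, blue); there is no depth.
- eyes.calibration(name): a dict with "fx", "fy", "cx", "cy" (pixels), "camera_from_world" (4x4, takes a point from world to camera coordinates). Camera axes: x right, y up, looking along -z (the intrinsics and any distortion apply to the point x, -y, -z); pixel columns grow to the right and rows downward; lengths in mm; the calibration is good to about 2 mm. A picture is of the moment at which its call begins: read the wrist's pose just before it. calibration takes no time and is no camera call; for the wrist camera it gives the pose at the moment of the call.
- robot.hand_in(): hands the job in, once; it reports no verdict.
The state is a dict: "clock": time; "q": joint angles; "joint_velocities": joint speeds; "tau": joint torques, N m; "ee_pos": TCP position; "tool_rot": TCP orientation; "ft_force": force on the tool from outside, world axes, zero at the start; "wrist_torque": the same for the moment, N m; "grip_width": finger opening in mm.
Only numpy, scipy, OpenCV 4.12 (cv2) and the standard library are available. Lean on these libraries where they do the work, as an engineer would, in place of code of your own. Each camera call takes 0.05 s, during which the arm holds its last target. There are 200 camera calls.

## Task

The small tool chest rocks on the workbench because one foot is too short. Press the brass plate on its lid down to feel the chest rock, then, without lifting or gripping anything, push the blue wedge thin end first along the bench under the short foot until the chest stands level and no longer rocks, neither shifting the chest about nor disturbing the other things. Test it by pressing the plate again, and finish with the fingertips still pressing firmly down on the plate while the chest stays level.

Things in the scene. Friction and masses are not known exactly. Their poses are not given: they have to be found in the camera images.
- chest: Loose wooden tool chest, 300 x 240 mm (its x by y; lid overhangs 3 mm), lid top 84 mm up, 2.6 to 3.7 kg. Origin: centre of its underside, at bench height when level; z up. Ball feet 28 mm in diameter at (+-130, +-100) mm, the one at (-130, +100) short. It stands level on the other three; a few newtons down on the plate tip it 0.04 to 0.07 rad onto the short foot; let go, it falls back level.
- plate: The round brass plate on the lid (see plate_top); origin at the centre of its underside, on the lid's top face, axes as the chest's.
- plate_top (a point): Centre of the top face of the round brass plate, 40 mm in diameter, 4 mm thick, fixed on the lid right above the short foot; 88 mm above the bench while the chest is level.
- short_foot (a point): Point straight below the centre of the short foot, level with the other feet's undersides (at bench height while the chest is level). The foot's own underside is 6 to 11 mm higher, different each time. The wedge comes in towards the chest's -y.
- wedge: Loose blue wedge, about 100 g, flat on the bench: 160 mm long (its y), 54 mm wide (x), 3 mm thick at the thin end (-y) rising evenly to 22 mm at the thick end (+y). Origin: centre of its underside. It starts with its thin end 20 to 60 mm short of the foot, up to 8 mm and 0.08 rad off line: pushed straight along its length it goes under the foot.
- wedge_back (a point): Centre of the wedge's upright thick end face (54 mm wide, 22 mm high), 11 mm above the bench. Push here (off-centre, the wedge turns). The push is about 1 N until the wedge meets the foot with 25 to 67 mm of it past the foot's centre, then rises sharply; 5 N makes it snug, much more lifts or shoves the chest. It does not slip back.
- wedge_tip (a point): Middle of the wedge's thin edge, on the bench.
- tin: Bystander: yellow paint tin, 68 mm in diameter, 70 mm high, beside the wedge on its far side. Origin: centre of its underside, as for all bystanders.
- offcut: Bystander: pale wood block 55 x 65 x 50 mm beside the wedge on the robot's side.
- sander: Bystander: cork sanding block 70 x 40 x 26 mm lying on the chest's lid, at the end away from the brass plate.
- jar: Bystander: green glass jar with a steel cap, 70 mm in diameter, 120 mm high.
- mallet: Bystander: round wooden carver's mallet standing on its head, 92 mm in diameter, 235 mm high.
- chisel: Bystander: chisel with a wooden handle, 260 mm long, lying on the bench.
- bowl: Bystander: small wooden bowl, 100 mm in diameter, 40 mm high.
Not all that is in view belongs to the job. There is more than one size of the wedge; the one meant has the size given above.

How it is judged (in metres and radians):
On the way:
1. the brass plate is pressed and the chest tips: the rocking is felt (tilt over 0.025 rad) (angle between chest's own z axis and vertical above 0.025 rad and contact force between chest and the fingers above 0.3 N and contact force between chest and wedge below 0.05 N), for 0.1 s.
At the end, for the whole second after the job is handed in: The fingers press on the brass plate with more than 4 N while the chest stays level within 0.016 rad (about 2.5 mm at the foot) and at rest, carried there by the wedge (over 1.5 N between wedge and chest); the wedge is at rest and no longer touched by the fingers (contact force between plate and the fingers above 4 N and angle between chest's own z axis and vertical below 0.016 rad and contact force between chest and wedge above 1.5 N and contact force between the fingers and wedge below 0.05 N and linear speed of each of chest, wedge below 0.01 m/s); the arm keeps its last pose, push and grip.
It fails at once if the wedge is lifted or tipped up (height (world z) of wedge above 0.01 m or angle between wedge's own z axis and vertical above 0.2 rad).
It fails at once if the chest is lifted off the bench or tipped far over (height (world z) of chest above 0.03 m or angle between chest's own z axis and vertical above 0.2 rad).
It fails at once if the chest is shifted along the bench by more than 30 mm (distance of short_foot from where it was at the start of the episode above 0.03 m).
It fails at once if another thing on the bench is moved by more than 30 mm (distance of any of tin, offcut, jar, mallet, chisel, bowl from where it was at the start of the episode above 0.03 m).
It fails at once if the sanding block slides about on the lid or falls off (over 50 mm) (distance of sander from where it was at the start of the episode above 0.05 m).
It also fails if it takes over 58 s, if anything falls off the work surface, if the arm or the gripper's body presses on something with over 40 N, if the wrist force passes 120 N, or if a joint passes its speed limit or range.

## Working session

There is one attempt and no reset: what is moved stays moved. The work goes in short steps, Python scripts to look and compute and a tool call to move; the robot and the scene stay as the last step left them, time stands still between calls to the robot, and variables do not carry over. Pictures are saved under pics/ and viewed, about 8 in all and at most 12, crops included, and the job is handed in when it is done.

Besides the shell and the picture viewer there is one more tool, called after "Emit:" as name(argument=value, ...) on one line, values as JSON. jog_arm: Moves the arm, as the interface text tells. Its arguments: {"type":"object","properties":{"commands":{"type":"array"},"squeeze":{"type":"number"}},"required":["commands"]}

```bash
mkdir -p pics; ls; cat > h.py <<'E'
import numpy as np, cv2
from station import robot, eyes
def ray(c,u,v):
    M=np.array(c["camera_from_world"]);R=M[:3,:3];t=M[:3,3]
    d=np.array([(u-c["cx"])/c["fx"],-(v-c["cy"])/c["fy"],-1.])
    return -R.T@t, R.T@d
def onz(c,u,v,z):
    o,d=ray(c,u,v); return o+d*(z-o[2])/d[2]
def proj(c,p):
    M=np.array(c["camera_from_world"]);q=M[:3,:3]@np.array(p,float)+M[:3,3]
    return np.array([c["cx"]+c["fx"]*q[0]/-q[2], c["cy"]+c["fy"]*-q[1]/-q[2]])
def snap(n,f):
    im=eyes.get_image(n); cv2.imwrite(f,cv2.cvtColor(im,cv2.COLOR_RGB2BGR)); return im
E
python3 - <<'E'
from h import *
o=robot.get_obs();print(o)
for n in("scene","side"):
    snap(n,f"pics/{n}0.png");c=eyes.calibration(n);print(n,c)
E
```

```text
pics
{'clock': 0.0, 'q': array([ 1.36078503,  0.6899841 , -0.19453465,  1.56632265,  0.15731004,
        0.90247308, -0.21509233]), 'joint_velocities': array([-0.00063147,  0.00043134, -0.0001607 ,  0.00105219,  0.00155891,
       -0.00067715, -0.0006672 ]), 'tau': array([-9.82409692e-04, -5.27557075e+01, -1.26653966e+00, -1.53424805e+01,
       -5.24296355e-02,  6.61136190e-03,  1.64647836e-04]), 'ee_pos': array([ 150.69090081, -605.92844723,  237.91616801]), 'tool_rot': array([ 3.14147221e+00,  1.78932442e-03, -1.32687352e+00]), 'ft_force': array([ 0.99664211, -0.05488832,  0.15005792]), 'wrist_torque': array([-0.04411276, -0.02896103,  0.02995141]), 'grip_width': 88.29206364294645}
scene {'fx': 517.431323517582, 'fy': 517.431323517582, 'cx': 321.3344685577395, 'cy': 243.04135571866064, 'camera_from_world': array([[ 3.39030203e-01,  9.40775372e-01, -4.70332256e-04,
        -1.27163709e+02],
       [-7.11591127e-01,  2.56765309e-01,  6.53995141e-01,
         3.28117228e+02],
       [ 6.15383287e-01, -2.21389421e-01,  7.56498602e-01,
        -1.65557799e+03],
       [ 0.00000000e+00,  0.00000000e+00,  0.00000000e+00,
         1.00000000e+00]])}
side {'fx': 539.9170344521422, 'fy': 539.9170344521422, 'cx': 331.544568394679, 'cy': 237.11653157373826, 'camera_from_world': array([[-9.88025049e-01, -1.52724240e-01, -2.19501436e-02,
         5.11997401e+02],
       [ 7.77783742e-02, -6.15855871e-01,  7.84010249e-01,
        -1.22107986e+02],
       [-1.33255494e-01,  7.72914519e-01,  6.20359670e-01,
        -1.46628698e+03],
       [ 0.00000000e+00,  0.00000000e+00,  0.00000000e+00,
         1.00000000e+00]])}
```

View pics/scene0.png

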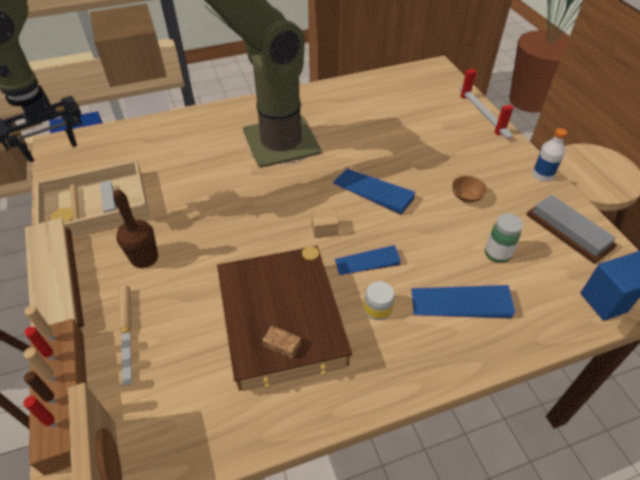

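View pics/side0.png

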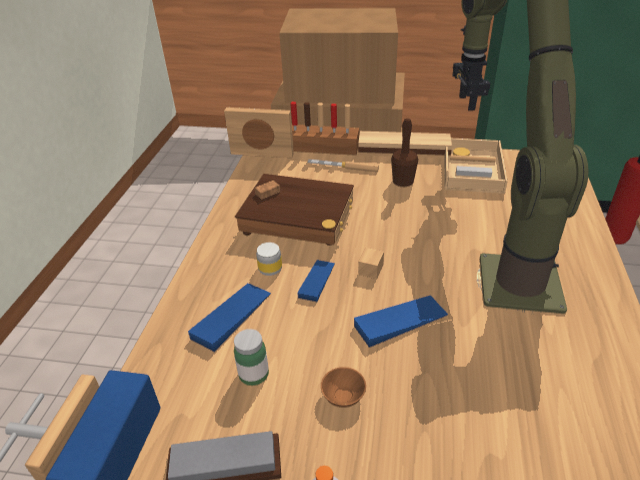

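Both views agree. Things that could be taken for the wedge, by scene pixel:
- (368,260), small, between the tin and the offcut
- (374,190), long and blue
- (463,301), long and blue
- the blue box at (620,285)

By the description I choose (368,260). Plate at (310,254), tin (379,300), offcut (324,222). I'll measure these and make one crop.

```bash
python3 - <<'E'
from h import *
tiles=[]
for n,wp,pp,box in(("scene",(368,260),(310,254),(290,200,130,130)),("side",(316,281),(329,225),(240,180,160,160))):
    im=cv2.cvtColor(cv2.imread(f"pics/{n}0.png"),cv2.COLOR_BGR2HSV);c=eyes.calibration(n)
    m=cv2.inRange(im,(100,120,40),(125,255,255))
    k,l,s,ce=cv2.connectedComponentsWithStats(m); i=l[wp[1],wp[0]]
    cs=cv2.findContours((l==i).astype('u1'),0,1)[0][0]
    ap=cv2.approxPolyDP(cs,3,True)[:,0]; print(n,"wedge poly")
    for p in ap: print(p, onz(c,*p,3)[:2].round(0),onz(c,*p,22)[:2].round(0), onz(c,*p,0)[:2].round(0))
    v=cv2.inRange(im,(18,120,120),(32,255,255)); k,l,s,ce=cv2.connectedComponentsWithStats(v)
    j=l[pp[1],pp[0]]; print("plate",ce[j],s[j],onz(c,*ce[j],87.5).round(1))
    x,y,w,h=box; b=cv2.imread(f"pics/{n}0.png")[y:y+h,x:x+w]; tiles.append(cv2.resize(b,(400,400),interpolation=cv2.INTER_CUBIC))
cv2.imwrite("pics/crop.png",np.hstack(tiles))
E
```

```text
scene wedge poly
[394 248] [534. 145.] [548. 136.] [532. 146.]
[336 260] [521. -12.] [535. -18.] [518. -11.]
[342 273] [565. -13.] [579. -19.] [563. -12.]
[398 263] [584. 133.] [597. 125.] [582. 135.]
plate [310.05263158 252.54736842] [302 246  17  14 190] [541.5 -88.6  87.5]
side wedge poly
[333 264] [515.  -5.] [511.  16.] [515.  -9.]
[317 261] [562. -12.] [558.   9.] [563. -16.]
[300 288] [589. 104.] [584. 123.] [589. 101.]
[299 297] [584. 138.] [579. 157.] [585. 135.]
[316 300] [538. 143.] [533. 162.] [538. 140.]
plate [328.10416667 223.64583333] [322 219  13  10  96] [538.8 -81.5  87.5]
```

View pics/crop.png

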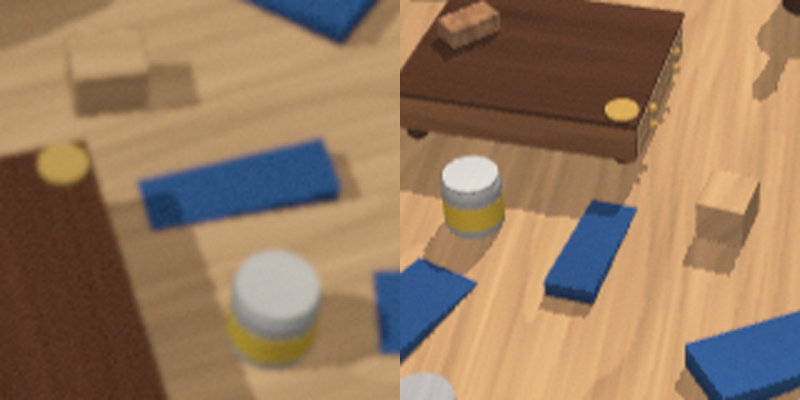

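The crop shows the small wedge with its thin end facing the chest, the plate on the near corner, the tin on the far side and the offcut on the robot's side, as described. The plate is near (540,-85). The wedge runs from about (541,-14) to (561,140). Setting out high, fingers closing.

Emit:
jog_arm(commands=[{"dz":40,"gripper":0},{"dz":70,"dx":15,"dy":20,"az":0.1,"gripper":0},{"dz":75,"dx":38,"dy":52,"az":0.2,"gripper":0},{"dz":75,"dx":62,"dy":84,"az":0.3,"gripper":0},{"dz":75,"dx":86,"dy":116,"az":0.4,"gripper":0}], squeeze=10)

```text
$.commands[0]: bad value
```

Emit:
jog_arm(commands=[{"dx":24,"dy":32,"az":0.1},{"dx":48,"dy":64,"az":0.2},{"dx":72,"dy":96,"az":0.3},{"dx":96,"dy":128,"az":0.4},{"dx":120,"dy":160,"az":0.5}])

```text
$.commands[0]: bad value
```

Emit:
jog_arm(commands=[{"dx":24,"dy":32,"az":0.05},{"dx":48,"dy":64,"az":0.1},{"dx":72,"dy":96,"az":0.15},{"dx":96,"dy":128,"az":0.2},{"dx":120,"dy":160,"az":0.25}])

```text
$.commands[0]: bad value
```

Emit:
jog_arm(commands=[{"ax":0,"ay":0,"az":0,"dx":0,"dy":0,"dz":40,"gripper":0},{"ax":0,"ay":0,"az":0.1,"dx":15,"dy":20,"dz":70,"gripper":0},{"ax":0,"ay":0,"az":0.2,"dx":38,"dy":52,"dz":75,"gripper":0},{"ax":0,"ay":0,"az":0.3,"dx":62,"dy":84,"dz":75,"gripper":0},{"ax":0,"ay":0,"az":0.4,"dx":86,"dy":116,"dz":75,"gripper":0}], squeeze=10)

```text
clock: 0.52
ee_pos: [237.3, -488.8, 313.5]
tool_rot: [3.141, 0.0, -0.923]
ft_force: [1.5, 0.3, -0.7]
grip_width: 56.6
```

Emit:
jog_arm(commands=[{"ax":0,"ay":0,"az":0.1,"dx":23,"dy":33,"dz":0,"gripper":0},{"ax":0,"ay":0,"az":0.2,"dx":46,"dy":66,"dz":0,"gripper":0},{"ax":0,"ay":0,"az":0.3,"dx":69,"dy":99,"dz":0,"gripper":0},{"ax":0,"ay":0,"az":0.4,"dx":92,"dy":132,"dz":0,"gripper":0},{"ax":0,"ay":0,"az":0.5,"dx":115,"dy":165,"dz":0,"gripper":0}])

```text
clock: 0.93
ee_pos: [352.8, -322.0, 313.4]
tool_rot: [3.141, 0.001, -0.419]
ft_force: [0.6, -0.4, -0.5]
grip_width: 23.3
```

Emit:
jog_arm(commands=[{"ax":0,"ay":0,"az":0.06,"dx":23,"dy":33,"dz":0,"gripper":0},{"ax":0,"ay":0,"az":0.12,"dx":46,"dy":66,"dz":0,"gripper":0},{"ax":0,"ay":0,"az":0.18,"dx":69,"dy":99,"dz":0,"gripper":0},{"ax":0,"ay":0,"az":0.24,"dx":92,"dy":132,"dz":0,"gripper":0},{"ax":0,"ay":0,"az":0.3,"dx":115,"dy":165,"dz":0,"gripper":0}])

```text
clock: 1.35
ee_pos: [468.2, -155.4, 313.3]
tool_rot: [3.141, 0.001, -0.116]
ft_force: [1.2, 0.1, -0.2]
grip_width: 0.4
```

Emit:
jog_arm(commands=[{"ax":0,"ay":0,"az":0,"dx":23,"dy":33,"dz":0,"gripper":0},{"ax":0,"ay":0,"az":0,"dx":46,"dy":66,"dz":0,"gripper":0},{"ax":0,"ay":0,"az":0,"dx":69,"dy":90,"dz":0,"gripper":0},{"ax":0,"ay":0,"az":0,"dx":72,"dy":90,"dz":0,"gripper":0}])

```text
clock: 1.68
ee_pos: [543.6, -57.5, 313.5]
tool_rot: [-3.136, -0.002, -0.106]
ft_force: [0.1, 0.7, -0.3]
grip_width: 0.5
```

```bash
python3 - <<'E'
from h import *
import json
c=eyes.calibration("wrist");snap("wrist","pics/w1.png")
json.dump({k:np.array(v).tolist() for k,v in c.items()},open("w1.json","w"))
o=robot.get_obs();print(o["clock"],o["ee_pos"],o["tool_rot"],o["ft_force"],o["grip_width"])
E
```

```text
1.7333 [542.23163884 -61.30181361 313.04264603] [-3.13950752e+00  3.32471270e-04 -1.09333403e-01] [ 0.21363891 -0.94785488  0.80941852] 0.5686563644960309
```

View pics/w1.png

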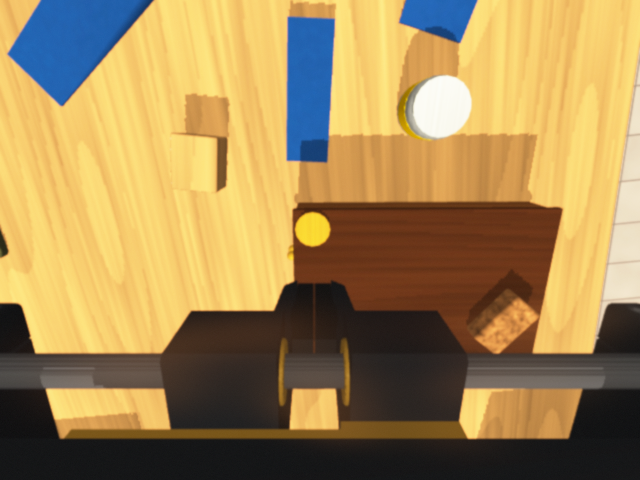

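The wrist view shows the plate at (313,229), the wedge with its thin end at (307,161) and back at (312,17), the tin at (440,107) and the offcut at (200,160). The lid's edge runs from (295,206) to (560,208).

```bash
python3 - <<'E'
from h import *
import json
c=json.load(open("w1.json")); im=cv2.imread("pics/w1.png");hsv=cv2.cvtColor(im,cv2.COLOR_BGR2HSV)
l=cv2.connectedComponents(cv2.inRange(hsv,(100,120,40),(125,255,255)))[1]
cs=cv2.findContours((l==l[100,310]).astype('u1'),0,1)[0][0]
for p in cv2.approxPolyDP(cs,4,True)[:,0]: print("wedge",p,onz(c,*p,3)[:2].round(1),onz(c,*p,22)[:2].round(1))
m=cv2.inRange(hsv,(20,150,120),(32,255,255));m[:200]=0;m[255:]=0;m[:,:290]=0
l,s,ce=cv2.connectedComponentsWithStats(m)[1:]
i=1+s[1:,4].argmax();print("plate",s[i],ce[i],onz(c,*ce[i],88).round(1), "size",onz(c,s[i][0],ce[i][1],88)[:2],onz(c,s[i][0]+s[i][2],ce[i][1],88)[:2])
for n,p,z in(("lidL",(295,208),84),("lidR",(560,208),84),("lidLlow",(293,270),84),("tin",(440,107),70),("off",(196,163),50),("offR",(218,190),50)): print(n,onz(c,*p,z)[:2].round(0))
s=eyes.calibration("scene");print("jarcap",onz(s,509,222,120).round(0),"mallet",onz(s,121,195,235).round(0))
E
```

```text
wedge [290  17] [540.1 148.7] [540.7 143.2]
wedge [287 158] [515.9 -10.4] [517.4  -9.2]
wedge [325 161] [564.8 -19.5] [564.3 -17.9]
wedge [333  19] [589.8 141.3] [588.3 136.2]
plate [295 212  35  34 913] [312.16210296 228.70317634] [541.1 -85.4  88. ] size [521.7854042  -83.34303077] [561.07663493 -87.56019216]
lidL [524. -61.]
lidR [820. -92.]
lidLlow [ 513. -135.]
tin [691.  29.]
off [413.  -2.]
offR [432. -36.]
jarcap [640. 389. 120.] mallet [ 357. -468.  235.]
```

Emit:
jog_arm(commands=[{"ax":0,"ay":0,"az":0,"dx":-1,"dy":-20,"dz":-35,"gripper":0},{"ax":0,"ay":0,"az":0,"dx":-1,"dy":-24,"dz":-75,"gripper":0},{"ax":0,"ay":0,"az":0,"dx":-1,"dy":-24,"dz":-115,"gripper":0},{"ax":0,"ay":0,"az":0,"dx":-1,"dy":-24,"dz":-155,"gripper":0},{"ax":0,"ay":0,"az":0,"dx":-1,"dy":-24,"dz":-185,"gripper":0}])

```text
clock: 2.15
ee_pos: [538.6, -87.5, 125.1]
tool_rot: [-3.141, 0.004, -0.112]
ft_force: [0.6, -0.4, 0.1]
grip_width: 0.6
```

Emit:
jog_arm(commands=[{"ax":0,"ay":0,"az":0,"dx":0,"dy":0,"dz":-15,"gripper":0},{"ax":0,"ay":0,"az":0,"dx":0,"dy":0,"dz":-25,"gripper":0},{"ax":0,"ay":0,"az":0,"dx":0,"dy":0,"dz":-30,"gripper":0},{"ax":0,"ay":0,"az":0,"dx":0,"dy":0,"dz":-30,"gripper":0}])

```text
clock: 2.48
ee_pos: [538.2, -88.2, 94.8]
tool_rot: [-3.141, 0.005, -0.113]
ft_force: [0.8, -0.6, 0.2]
grip_width: 0.6
```

Emit:
jog_arm(commands=[{"ax":0,"ay":0,"az":0,"dx":3,"dy":2,"dz":-3,"gripper":0},{"ax":0,"ay":0,"az":0,"dx":3,"dy":2,"dz":-6,"gripper":0},{"ax":0,"ay":0,"az":0,"dx":3,"dy":2,"dz":-9,"gripper":0},{"ax":0,"ay":0,"az":0,"dx":3,"dy":2,"dz":-11,"gripper":0}])

```text
clock: 2.82
ee_pos: [541.8, -85.0, 84.5]
tool_rot: [-3.14, 0.004, -0.112]
ft_force: [-1.3, 4.3, 5.5]
grip_width: 0.7
```

Emit:
jog_arm(commands=[{"ax":0,"ay":0,"az":0,"dx":0,"dy":0,"dz":-2,"gripper":0},{"ax":0,"ay":0,"az":0,"dx":0,"dy":0,"dz":-3,"gripper":0},{"ax":0,"ay":0,"az":0,"dx":0,"dy":0,"dz":-3,"gripper":0}])

```text
clock: 3.07
ee_pos: [541.5, -84.5, 81.4]
tool_rot: [-3.139, 0.004, -0.111]
ft_force: [-1.7, 2.7, 3.7]
grip_width: 0.6
```

Contact at about 88, and the plate has yielded 6.6 mm at about 4 N, so the chest is tipping. I'll go on to the stop to learn the gap.

Emit:
jog_arm(commands=[{"ax":0,"ay":0,"az":0,"dx":0,"dy":0,"dz":-2,"gripper":0},{"ax":0,"ay":0,"az":0,"dx":0,"dy":0,"dz":-3,"gripper":0},{"ax":0,"ay":0,"az":0,"dx":0,"dy":0,"dz":-3,"gripper":0}])

```text
clock: 3.32
ee_pos: [541.3, -84.0, 78.7]
tool_rot: [-3.139, 0.004, -0.111]
ft_force: [-3.0, 3.3, 8.3]
grip_width: 0.4
```

```bash
python3 - <<'E'
from h import *
snap("side","pics/s1.png");o=robot.get_obs();print(o["clock"],o["ee_pos"],o["ft_force"])
a,b=[cv2.imread(f"pics/{f}.png")[150:320,220:420] for f in("side0","s1")]
cv2.imwrite("pics/s1c.png",np.hstack([cv2.resize(x,(400,340)) for x in(a,b)]))
E
```

```text
3.3667 [541.33200181 -84.03367986  78.72779731] [-3.19886598  3.41346178  7.3516406 ]
```

View pics/s1c.png

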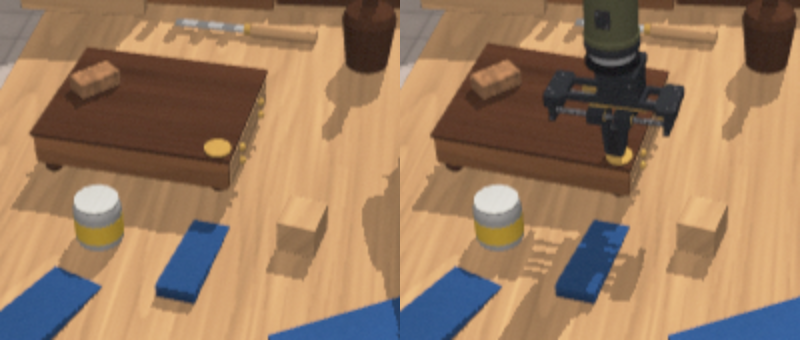

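The right half shows the fingers on the plate with the corner tipped down and everything else undisturbed. It bottomed out at about z 79, so the gap is around 9 mm. Next I lift and go behind the wedge.

Emit:
jog_arm(commands=[{"ax":0,"ay":0,"az":0,"dx":0,"dy":0,"dz":3,"gripper":0},{"ax":0,"ay":0,"az":0,"dx":0,"dy":0,"dz":7,"gripper":0},{"ax":0,"ay":0,"az":0,"dx":0,"dy":0,"dz":11,"gripper":0},{"ax":0,"ay":0,"az":0,"dx":0,"dy":0,"dz":35,"gripper":0},{"ax":0,"ay":0,"az":0,"dx":0,"dy":5,"dz":65,"gripper":0}])

```text
clock: 3.78
ee_pos: [539.8, -80.9, 142.9]
tool_rot: [-3.141, 0.009, -0.113]
ft_force: [0.8, -0.5, -0.1]
grip_width: 0.7
```

Emit:
jog_arm(commands=[{"ax":0,"ay":0,"az":0,"dx":4,"dy":38,"dz":0,"gripper":0},{"ax":0,"ay":0,"az":-0.02,"dx":8,"dy":76,"dz":0,"gripper":0},{"ax":0,"ay":0,"az":-0.04,"dx":12,"dy":114,"dz":0,"gripper":0},{"ax":0,"ay":0,"az":-0.04,"dx":16,"dy":152,"dz":0,"gripper":0},{"ax":0,"ay":0,"az":-0.04,"dx":20,"dy":190,"dz":0,"gripper":0}])

```text
clock: 4.2
ee_pos: [560.1, 110.3, 143.2]
tool_rot: [-3.141, 0.008, -0.154]
ft_force: [0.7, 0.3, 0.9]
grip_width: 0.5
```

Emit:
jog_arm(commands=[{"ax":0,"ay":0,"az":0,"dx":4,"dy":35,"dz":0,"gripper":0},{"ax":0,"ay":0,"az":0,"dx":8,"dy":66,"dz":0,"gripper":0},{"ax":0,"ay":0,"az":0,"dx":8,"dy":66,"dz":0,"gripper":0}])

```text
clock: 4.45
ee_pos: [568.2, 186.2, 144.2]
tool_rot: [-3.132, 0.007, -0.145]
ft_force: [0.5, 0.8, 1.1]
grip_width: 0.4
```

Emit:
jog_arm(commands=[{"ax":0,"ay":0,"az":0,"dx":1,"dy":-6,"dz":-35,"gripper":0},{"ax":0,"ay":0,"az":0,"dx":1,"dy":-10,"dz":-70,"gripper":0},{"ax":0,"ay":0,"az":0,"dx":1,"dy":-12,"dz":-100,"gripper":0},{"ax":0,"ay":0,"az":0,"dx":1,"dy":-12,"dz":-118,"gripper":0},{"ax":0,"ay":0,"az":0,"dx":1,"dy":-12,"dz":-118,"gripper":0}])

```text
clock: 4.87
ee_pos: [566.9, 172.1, 22.6]
tool_rot: [-3.137, 0.012, -0.145]
ft_force: [-0.0, 0.1, -0.0]
grip_width: 0.7
```

```bash
python3 - <<'E'
from h import *
c=eyes.calibration("wrist");im=snap("wrist","pics/w2.png")
o=robot.get_obs();print(o["clock"],o["ee_pos"],o["tool_rot"],o["ft_force"])
hsv=cv2.cvtColor(im,cv2.COLOR_RGB2HSV)
m=cv2.inRange(hsv,(100,120,40),(125,255,255));k,l,s,ce=cv2.connectedComponentsWithStats(m)
for i in range(1,k):
    if s[i,4]>800:
        cs=cv2.findContours((l==i).astype('u1'),0,1)[0][0]
        for p in cv2.approxPolyDP(cs,4,True)[:,0]: print(i,p,onz(c,*p,3)[:2].round(1),onz(c,*p,22)[:2].round(1))
E
```

```text
4.9167 [568.16890591 173.10691723  24.70830092] [-3.13465656  0.00965691 -0.14494213] [-0.67987113  0.12143158  0.35247552]
1 [639  23] [721.2 270.9] [705.1 268.2]
1 [514 294] [672.7 150.9] [662.2 162. ]
1 [506 328] [668.9 130.8] [658.9 144.2]
1 [594 348] [717.2 111.3] [701.6 126.9]
1 [609 304] [722.5 138. ] [706.3 150.6]
1 [639 304] [738.1 135.8] [720.1 148.7]
2 [  0 206] [419.9 235.3] [438.5 236.6]
2 [  0 281] [402.9 196.5] [423.5 202.4]
2 [ 37 237] [432.1 217.2] [449.3 220.6]
3 [292 389] [546.1 106.6] [550.2 122.7]
3 [290 428] [540.2  78.2] [544.9  97.6]
3 [338 427] [569.4  75. ] [570.8  94.9]
3 [335 389] [571.1 103.2] [572.3 119.7]
```

View pics/w2.png

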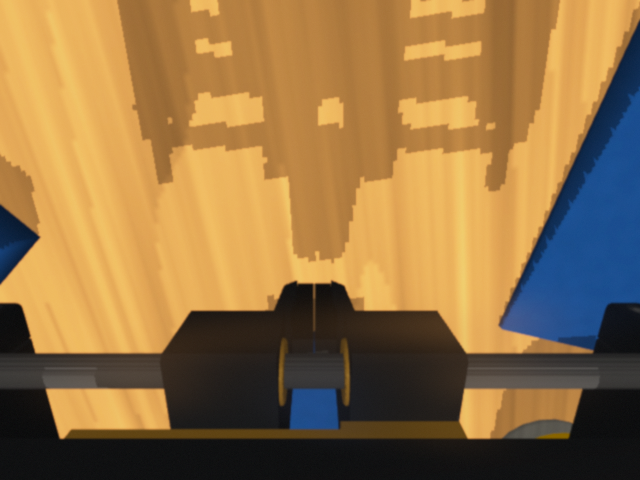

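The wrist view shows the fingers lined up behind the wedge: its blue end sits centred between the finger shadows at (314,408). The path is clear, so I go down and start pushing along (-0.15,-0.99).

Emit:
jog_arm(commands=[{"ax":0,"ay":0,"az":0,"dx":0,"dy":0,"dz":-10,"gripper":0},{"ax":0,"ay":0,"az":0,"dx":-1,"dy":-7,"dz":-14,"gripper":0},{"ax":0,"ay":0,"az":0,"dx":-2,"dy":-14,"dz":-14,"gripper":0},{"ax":0,"ay":0,"az":0,"dx":-3,"dy":-20,"dz":-14,"gripper":0}])

```text
clock: 5.25
ee_pos: [565.4, 151.7, 11.3]
tool_rot: [-3.135, 0.009, -0.146]
ft_force: [-0.2, 2.0, -0.6]
grip_width: 0.1
```

Emit:
jog_arm(commands=[{"ax":0,"ay":0,"az":0,"dx":-1,"dy":-4,"dz":0,"gripper":0},{"ax":0,"ay":0,"az":0,"dx":-1,"dy":-8,"dz":0,"gripper":0},{"ax":0,"ay":0,"az":0,"dx":-2,"dy":-12,"dz":0,"gripper":0},{"ax":0,"ay":0,"az":0,"dx":-2,"dy":-16,"dz":0,"gripper":0},{"ax":0,"ay":0,"az":0,"dx":-3,"dy":-20,"dz":0,"gripper":0}])

```text
clock: 5.67
ee_pos: [563.3, 132.7, 11.9]
tool_rot: [-3.133, 0.007, -0.145]
ft_force: [1.7, 2.5, 2.3]
grip_width: 0.4
```

Emit:
jog_arm(commands=[{"ax":0,"ay":0,"az":0,"dx":-1,"dy":-6,"dz":0,"gripper":0},{"ax":0,"ay":0,"az":0,"dx":-2,"dy":-12,"dz":0,"gripper":0},{"ax":0,"ay":0,"az":0,"dx":-3,"dy":-18,"dz":0,"gripper":0},{"ax":0,"ay":0,"az":0,"dx":-4,"dy":-24,"dz":0,"gripper":0},{"ax":0,"ay":0,"az":0,"dx":-4,"dy":-30,"dz":0,"gripper":0}])

```text
clock: 6.08
ee_pos: [559.1, 102.4, 12.0]
tool_rot: [-3.132, 0.007, -0.145]
ft_force: [0.4, 3.7, 3.0]
grip_width: 0.3
```

Emit:
jog_arm(commands=[{"ax":0,"ay":0,"az":0,"dx":-1,"dy":-6,"dz":0,"gripper":0},{"ax":0,"ay":0,"az":0,"dx":-2,"dy":-12,"dz":0,"gripper":0},{"ax":0,"ay":0,"az":0,"dx":-3,"dy":-18,"dz":0,"gripper":0},{"ax":0,"ay":0,"az":0,"dx":-4,"dy":-22,"dz":0,"gripper":0},{"ax":0,"ay":0,"az":0,"dx":-4,"dy":-26,"dz":0,"gripper":0}])

```text
clock: 6.5
ee_pos: [554.7, 75.7, 11.9]
tool_rot: [-3.133, 0.008, -0.145]
ft_force: [-0.0, 2.1, 2.3]
grip_width: 0.5
```

```bash
python3 - <<'E'
from h import *
a=snap("scene","pics/a.png");b=snap("side","pics/b.png")
o=robot.get_obs();print(o["clock"],o["ee_pos"],o["tool_rot"],o["ft_force"])
a=cv2.imread("pics/a.png")[180:350,240:440];b=cv2.imread("pics/b.png")[170:340,220:420]
cv2.imwrite("pics/ab.png",np.hstack([cv2.resize(x,(400,340),interpolation=2) for x in(a,b)]))
E
```

```text
6.6 [554.62793811  74.80351424  11.80984115] [-3.13410023  0.00811347 -0.14610029] [-0.38875345  0.32208145 -0.15592595]
```

View pics/ab.png

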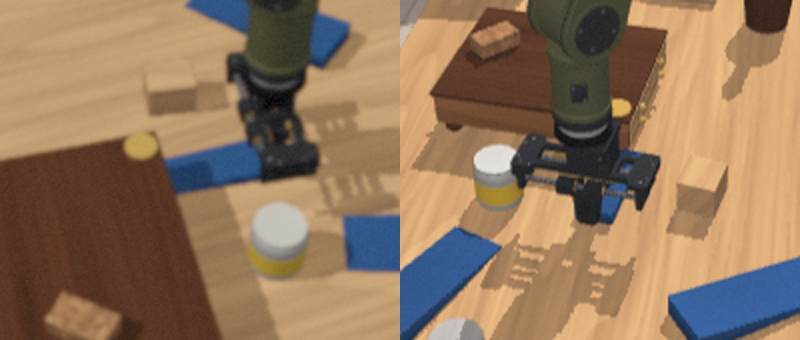

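```bash
python3 - <<'E'
from h import *
for n,f,roi in(("scene","a",(325,250,368,280)),("side","b",(318,235,345,285))):
    c=eyes.calibration(n);h=cv2.cvtColor(cv2.imread(f"pics/{f}.png"),cv2.COLOR_BGR2HSV)
    m=cv2.inRange(h,(98,110,30),(128,255,255));x0,y0,x1,y1=roi;k=np.zeros_like(m);k[y0:y1,x0:x1]=m[y0:y1,x0:x1]
    cs=max(cv2.findContours(k,0,1)[0],key=cv2.contourArea);print(n,-np.array(c["camera_from_world"])[:3,:3].T@np.array(c["camera_from_world"])[:3,3])
    for p in cv2.approxPolyDP(cs,1.5,True)[:,0]: print(p,[onz(c,*p,z)[:2].round(0).tolist() for z in(0,8,14,22)])
E
```

```text
scene [1295.4126706  -331.14408815 1037.79555125]
[367 254] [[527.0, 72.0], [533.0, 69.0], [537.0, 66.0], [543.0, 63.0]]
[362 251] [[513.0, 63.0], [519.0, 60.0], [524.0, 58.0], [530.0, 55.0]]
[325 260] [[509.0, -38.0], [515.0, -40.0], [519.0, -42.0], [525.0, -44.0]]
[328 275] [[557.0, -48.0], [563.0, -50.0], [567.0, -52.0], [573.0, -54.0]]
[367 268] [[570.0, 53.0], [575.0, 50.0], [579.0, 48.0], [585.0, 45.0]]
side [ 319.97282185 1136.30799225 1016.59763855]
[328 268] [[527.0, 10.0], [525.0, 19.0], [524.0, 26.0], [522.0, 35.0]]
[321 269] [[546.0, 17.0], [544.0, 26.0], [543.0, 32.0], [541.0, 41.0]]
[320 280] [[541.0, 62.0], [539.0, 71.0], [538.0, 77.0], [536.0, 85.0]]
[325 281] [[526.0, 64.0], [525.0, 73.0], [524.0, 79.0], [522.0, 88.0]]
[330 270] [[520.0, 18.0], [518.0, 27.0], [517.0, 33.0], [516.0, 42.0]]
```

Wedge yaw is about -0.14 and still centred on the fingers. Continuing gently to first contact.

Emit:
jog_arm(commands=[{"ax":0,"ay":0,"az":0,"dx":-1,"dy":-5,"dz":0,"gripper":0},{"ax":0,"ay":0,"az":0,"dx":-1,"dy":-9,"dz":0,"gripper":0},{"ax":0,"ay":0,"az":0,"dx":-2,"dy":-13,"dz":0,"gripper":0},{"ax":0,"ay":0,"az":0,"dx":-2,"dy":-17,"dz":0,"gripper":0},{"ax":0,"ay":0,"az":0,"dx":-3,"dy":-20,"dz":0,"gripper":0}])

```text
clock: 7.02
ee_pos: [551.7, 53.9, 11.7]
tool_rot: [-3.135, 0.008, -0.147]
ft_force: [-0.4, 0.0, 0.3]
grip_width: 0.4
```

Emit:
jog_arm(commands=[{"ax":0,"ay":0,"az":0,"dx":0,"dy":-3,"dz":0,"gripper":0},{"ax":0,"ay":0,"az":0,"dx":-1,"dy":-5,"dz":0,"gripper":0},{"ax":0,"ay":0,"az":0,"dx":-1,"dy":-8,"dz":0,"gripper":0},{"ax":0,"ay":0,"az":0,"dx":-1,"dy":-10,"dz":0,"gripper":0}])

```text
clock: 7.35
ee_pos: [550.4, 43.5, 11.7]
tool_rot: [-3.135, 0.008, -0.147]
ft_force: [0.3, 1.0, 0.3]
grip_width: 0.6
```

Emit:
jog_arm(commands=[{"ax":0,"ay":0,"az":0,"dx":0,"dy":-2,"dz":0,"gripper":0},{"ax":0,"ay":0,"az":0,"dx":-1,"dy":-4,"dz":0,"gripper":0},{"ax":0,"ay":0,"az":0,"dx":-1,"dy":-6,"dz":0,"gripper":0}])

```text
clock: 7.6
ee_pos: [549.3, 37.3, 11.7]
tool_rot: [-3.135, 0.009, -0.147]
ft_force: [0.3, 0.7, 0.8]
grip_width: 0.1
```

Emit:
jog_arm(commands=[{"ax":0,"ay":0,"az":0,"dx":0,"dy":-2,"dz":0,"gripper":0},{"ax":0,"ay":0,"az":0,"dx":-1,"dy":-4,"dz":0,"gripper":0}])

```text
clock: 7.77
ee_pos: [548.4, 33.0, 11.6]
tool_rot: [-3.135, 0.008, -0.147]
ft_force: [0.0, 1.3, -1.0]
grip_width: 0.7
```

Emit:
jog_arm(commands=[{"ax":0,"ay":0,"az":0,"dx":0,"dy":-2,"dz":0,"gripper":0},{"ax":0,"ay":0,"az":0,"dx":-1,"dy":-4,"dz":0,"gripper":0}])

```text
clock: 7.93
ee_pos: [547.7, 29.4, 11.7]
tool_rot: [-3.134, 0.008, -0.146]
ft_force: [0.6, 3.2, 0.4]
grip_width: 0.5
```

Emit:
jog_arm(commands=[{"ax":0,"ay":0,"az":0,"dx":0,"dy":-1,"dz":0,"gripper":0},{"ax":0,"ay":0,"az":0,"dx":0,"dy":-2,"dz":0,"gripper":0},{"ax":0,"ay":0,"az":0,"dx":0,"dy":-2,"dz":0,"gripper":0}])

```text
clock: 8.18
ee_pos: [547.9, 28.5, 11.7]
tool_rot: [-3.132, 0.008, -0.146]
ft_force: [0.0, 3.9, 0.2]
grip_width: 0.1
```

Emit:
jog_arm(commands=[{"ax":0,"ay":0,"az":0,"dx":0,"dy":-1,"dz":0,"gripper":0},{"ax":0,"ay":0,"az":0,"dx":0,"dy":-2,"dz":0,"gripper":0},{"ax":0,"ay":0,"az":0,"dx":0,"dy":-2,"dz":0,"gripper":0}])

```text
clock: 8.43
ee_pos: [548.0, 27.7, 11.7]
tool_rot: [-3.13, 0.007, -0.145]
ft_force: [-0.7, 5.2, -0.2]
grip_width: 0.3
```

Emit:
jog_arm(commands=[{"ax":0,"ay":0,"az":0,"dx":0,"dy":-1,"dz":0,"gripper":0},{"ax":0,"ay":0,"az":0,"dx":0,"dy":-2,"dz":0,"gripper":0},{"ax":0,"ay":0,"az":0,"dx":0,"dy":-2,"dz":0,"gripper":0}])

```text
clock: 8.68
ee_pos: [548.2, 27.3, 11.7]
tool_rot: [-3.128, 0.007, -0.144]
ft_force: [-0.4, 4.6, -0.7]
grip_width: 0.5
```

Snug: it stalled at about 5 N. Back off, rise, and go to the plate.

Emit:
jog_arm(commands=[{"ax":0,"ay":0,"az":0,"dx":1,"dy":5,"dz":0,"gripper":0},{"ax":0,"ay":0,"az":0,"dx":2,"dy":16,"dz":0,"gripper":0},{"ax":0,"ay":0,"az":0,"dx":3,"dy":22,"dz":5,"gripper":0},{"ax":0,"ay":0,"az":0,"dx":3,"dy":25,"dz":40,"gripper":0},{"ax":0,"ay":0,"az":0,"dx":3,"dy":25,"dz":80,"gripper":0}])

```text
clock: 9.1
ee_pos: [549.2, 53.2, 90.9]
tool_rot: [-3.13, 0.012, -0.142]
ft_force: [0.5, 0.4, -0.2]
grip_width: 0.4
```

Emit:
jog_arm(commands=[{"ax":0,"ay":0,"az":0.02,"dx":0,"dy":0,"dz":40,"gripper":0},{"ax":0,"ay":0,"az":0.04,"dx":-2,"dy":-36,"dz":50,"gripper":0},{"ax":0,"ay":0,"az":0.04,"dx":-5,"dy":-74,"dz":50,"gripper":0},{"ax":0,"ay":0,"az":0.04,"dx":-8,"dy":-110,"dz":50,"gripper":0},{"ax":0,"ay":0,"az":0.04,"dx":-10,"dy":-130,"dz":50,"gripper":0}])

```text
clock: 9.52
ee_pos: [538.1, -82.6, 141.4]
tool_rot: [-3.135, 0.013, -0.107]
ft_force: [-0.5, -0.3, -0.8]
grip_width: 0.3
```

```bash
python3 - <<'E'
from h import *
c=eyes.calibration("wrist");im=snap("wrist","pics/w3.png")
o=robot.get_obs();print(o["clock"],o["ee_pos"],o["tool_rot"],o["ft_force"])
h=cv2.cvtColor(im,cv2.COLOR_RGB2HSV)
m=cv2.inRange(h,(20,150,120),(32,255,255));m[:,:200]=0;m[:,450:]=0
l,s,ce=cv2.connectedComponentsWithStats(m)[1:]
for i in range(1,len(s)):
    if s[i,4]>200: print("plate?",s[i],ce[i],onz(c,*ce[i],88).round(1))
E
```

```text
9.5667 [537.29970829 -86.56721381 140.84881067] [-3.13814386  0.0146633  -0.11166265] [ 0.43961911 -2.96662132 -0.36622844]
plate? [ 286  234   63   51 2551] [317.10819287 260.59349275] [541.4 -83.1  88. ]
```

View pics/w3.png

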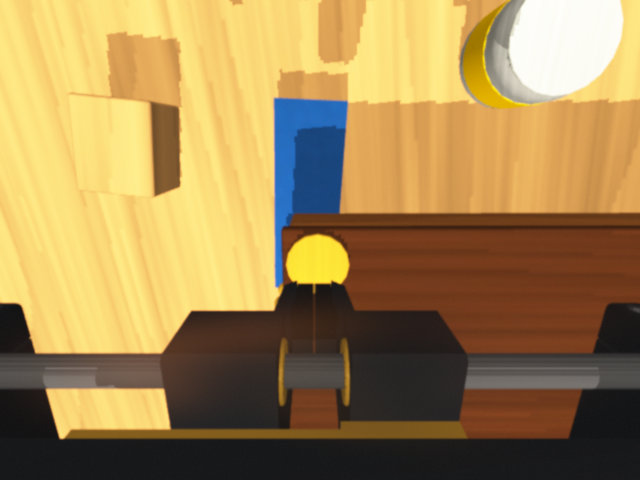

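The wedge is under the corner, running from its back at (312,100) beneath the plate at (317,260). The chest, tin and offcut are where they were. Pressing now.

Emit:
jog_arm(commands=[{"ax":0,"ay":0,"az":0,"dx":4,"dy":2,"dz":-20,"gripper":0},{"ax":0,"ay":0,"az":0,"dx":4,"dy":2,"dz":-40,"gripper":0},{"ax":0,"ay":0,"az":0,"dx":4,"dy":2,"dz":-46,"gripper":0},{"ax":0,"ay":0,"az":0,"dx":4,"dy":2,"dz":-48,"gripper":0},{"ax":0,"ay":0,"az":0,"dx":4,"dy":2,"dz":-49,"gripper":0}])

```text
clock: 9.98
ee_pos: [541.3, -83.8, 92.0]
tool_rot: [-3.138, 0.015, -0.111]
ft_force: [-0.3, -0.0, -0.1]
grip_width: 0.6
```

Emit:
jog_arm(commands=[{"ax":0,"ay":0,"az":0,"dx":0,"dy":0,"dz":-2,"gripper":0},{"ax":0,"ay":0,"az":0,"dx":0,"dy":0,"dz":-4,"gripper":0},{"ax":0,"ay":0,"az":0,"dx":0,"dy":0,"dz":-6,"gripper":0},{"ax":0,"ay":0,"az":0,"dx":0,"dy":0,"dz":-6,"gripper":0}])

```text
clock: 10.32
ee_pos: [541.9, -83.3, 87.7]
tool_rot: [-3.138, 0.013, -0.11]
ft_force: [-2.5, 0.3, 12.1]
grip_width: 0.6
```

12 N with the plate at 87.7, so no rock. Push slightly more and hold to check stability.

Emit:
jog_arm(commands=[{"ax":0,"ay":0,"az":0,"dx":0,"dy":0,"dz":-2,"gripper":0},{"ax":0,"ay":0,"az":0,"dx":0,"dy":0,"dz":-3,"gripper":0},{"ax":0,"ay":0,"az":0,"dx":0,"dy":0,"dz":-3,"gripper":0},{"ax":0,"ay":0,"az":0,"dx":0,"dy":0,"dz":-3,"gripper":0},{"ax":0,"ay":0,"az":0,"dx":0,"dy":0,"dz":-3,"gripper":0}])

```text
clock: 10.73
ee_pos: [541.9, -83.2, 87.6]
tool_rot: [-3.14, 0.012, -0.11]
ft_force: [-5.3, 0.2, 22.1]
grip_width: 0.7
```

```bash
python3 - <<'E'
from h import *
for i in range(4):
    snap("side","pics/f.png") if i%2 else snap("scene","pics/g.png")
    o=robot.get_obs();print(o["clock"],o["ee_pos"].round(1),o["ft_force"].round(1))
a=cv2.imread("pics/g.png")[180:350,240:440];b=cv2.imread("pics/f.png")[170:340,220:420]
cv2.imwrite("pics/fg.png",np.hstack([cv2.resize(x,(400,340),interpolation=2) for x in(a,b)]))
E
```

```text
10.7833 [541.9 -83.2  87.6] [-5.3  0.4 21.8]
10.8333 [541.9 -83.2  87.6] [-5.5  0.3 21.6]
10.8833 [541.9 -83.2  87.6] [-6.5 -0.8 22.4]
10.9333 [541.9 -83.2  87.6] [-5.2  0.6 22.7]
```

View pics/fg.png

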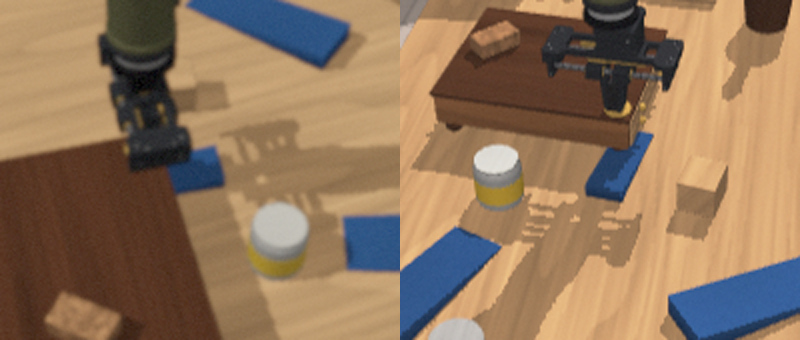

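The plate stays at z 87.6 under a steady 22 N, the wedge sits under the corner, and nothing else has moved. Handing in.

```bash
python3 -c "
from station import robot
print(robot.hand_in()); o=robot.get_obs(); print(o['clock'],o['ee_pos'],o['ft_force'])"
```

```text
the job is handed in; nothing more can be done
None
the job is handed in; nothing more can be done
```

The job is handed in at about 11 s on the clock; no verdict was reported.

- **Rock felt:** Pressing the brass plate took it from about z 88 to 79 mm at 4–8 N, so the chest tipped onto its short foot. The gap under the foot is about 9 mm.
- **Wedge placed:** I pushed the blue wedge with closed fingers about 124 mm along its own line, until it stalled at about 5 N. It stayed centred on the fingers. It lies about 10 mm to one side of the foot's centre, within its 27 mm half width.
- **Final test:** The fingers are still pressing at about 22 N down, steady over 0.2 s, with the plate at z 87.6 mm, so the chest stays level. There is also a side force of about 5 N on the fingers, but no movement showed.
- **Other things:** The last views show the chest and the things in view where they were. I judged this by eye and did not measure each one.

No check failed. The load between wedge and chest can't be measured directly; I inferred it from the plate not yielding.

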